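# Load the soil analyser and click its chamber cover shut

## Task

Put the sealed sample cup (the small white one with the knob) upright into the round nest in the bench soil analyser's chamber, then slide the chamber cover shut along its rails until its springy tab clicks past the ledge, and let go with the cover latched. The cover is light plastic: push gently, by feel, never with more than about 15 N. Leave the other things on the bench where they are.

Things in the scene. Friction and masses are not known exactly. Their poses are not given: they have to be found in the camera images.
- analyser: Bench soil analyser, fixed: a low white box 352 mm (x, -202 to 150) by 140 mm (y), 66 mm high. Origin on the bench, mid-width; z up, x is the way the cover slides shut. Its open-topped chamber runs along x from -199 to 62 mm, 112 mm wide between side walls, grey floor 20 mm above the bench. Lipped rails on the walls hold the cover. Beyond x = 62 mm is a front block with the catch and a control panel.
- ledge (a point): Nominal place of the top far edge of the steel ledge (analyser x = 82 mm, 58 mm above the bench) on the catch plate: 8 mm ramp on the cover's side, rising 4 mm to a 17 mm flat top, steep drop behind. Rubber end stops face the cover at y = +-38 mm (posts to 62 mm). Ledge and stops together are set up to 10 mm either way along x on each unit; this is not measured (the point stays nominal): feel for it.
- nest (a point): Centre of the floor of the round nest for the cup: a recess 48 mm wide, 6 mm deep in the chamber floor; its floor is 14 mm above the bench, at analyser x = 10, y = 0 mm. Axes as the analyser's.
- cover: Grey plastic chamber cover, plate 110 (x) by 124 (y) by 5 mm, 0.12 kg, loose but captive in the rails (play 1 mm each side, 1.5 mm in height). Axes as the analyser's. Origin: centre of its underside, 56 mm above the bench. Open at the start: origin at analyser x = -140 to -124 mm; fully home: 0 mm, give or take the 10 mm catch setting. Over 28 N in all between cover and analyser is forcing it.
- rib (a point): Centre of the upright thumb rib on the cover, to push or pinch: a bar 10 mm thick (x), 56 mm wide (y), 22 mm high, standing on the cover's top (from 61 to 83 mm above the bench, this point at 72 mm), over the cover's origin. 50 mm of flat cover lie before and behind it.
- tab (a joint): Bend (rad) of the cover's flexible tab, 24 mm wide, 34 mm long, hooked underneath, on its leading edge: 0 relaxed, about 0.06 to 0.13 on top of the ledge, under 0.03 again once snapped behind it. Sliding takes 1 to 3 N; over the last 28 mm the tab is bent: 5 to 10 N on the ramp, about 3 N on the flat top; then it snaps, and 1 to 2 mm on the cover meets the rubber stops (14 N per mm).
- cup_mid (a point): Centre, half-way up, of the sealed sample cup (about 0.09 kg) standing on the bench: white round body 44 mm wide, 18 mm high, with a grey round knob on top 20 mm wide, 18 mm high; 36 mm in all. z is its upright axis. Grip the knob with the fingertips (it starts at this point's height), or the body. Seated in the nest its top is 50 mm above the bench and clears the cover; not seated it blocks the cover.
- flask: Conical glass flask, 84 mm wide, 130 mm tall, standing on the bench; bystander. Origin at the centre of its underside.
- beaker: Glass beaker, 68 mm wide, 90 mm tall; bystander. Origin at the centre of its underside.
- dish_a: Closed glass dish, flat, 92 mm wide, 15 mm high; bystander. Origin at the centre of its underside.
- dish_b: Second closed glass dish, same as dish_a; bystander. Origin at the centre of its underside.
- spatula: Spatula with blue handle, 180 mm long, lying flat; bystander. Origin near its middle.
- wash_bottle: White plastic bottle, 68 mm wide, 160 mm tall; bystander. Origin at the centre of its underside.
- jar: Amber glass jar with a flat lid (no knob), 54 mm wide, 60 mm tall; bystander. Origin at the centre of its underside.
- bowl: White ceramic bowl, 100 mm wide, 40 mm high; bystander. Origin at the centre of its underside.
There are look-alikes about, which are no part of the job. Of the things shaped like the part that bears cup_mid, the white one is meant.

How it is judged:
By the outcome, as a careful person would: the job done as asked, in the order asked, and still so for the second after the job is handed in, with the robot touching nothing.
It also fails if it takes over 54 s, if anything falls off the work surface, if the arm or the gripper's body presses on something with over 40 N, if the wrist force passes 120 N, or if a joint passes its speed limit or range.

## Robot

A 6-joint arm with a two-finger parallel gripper is mounted at the origin on the work surface. World frame = base frame: x ahead of the robot, y to its left, z up, the work surface at z = 0. Lengths are in mm, angles in rad, forces in N, time in s.
With the tool pointing down it reaches from about 275 to 1000 mm from the base axis. Payload 8.4 kg.
Tool frame: the origin (TCP) lies at the centre of the arm's flange, where the gripper is bolted on; the fingertips stand 173 mm ahead of it and the grasp point (between the pads) lies 155 mm ahead of it (tcp_to_tips is the distance from the TCP to the fingertips, in mm); z points along the fingers, x is the direction in which the jaws open and shut, and the axes are right-handed (so a half turn about z gives the same grasp; the last joint's range is limited). The gripper opens to 85 mm and grips with 20 to 120 N. Pads are 22 mm wide; open, the fingers measure 114 mm over their backs; the gripper's body (76 mm by 85 mm) begins 54 mm behind the grasp point. The pads swing forward as they close: fully open they stand 13 mm farther back than shut.
Start: joints at [1.289, 0.353, 1.633, -0, 1.155, -0.002], TCP at [172.601, 600.698, 404.681] pointing down, gripper open.
Joint ranges: [-2.63, 2.63], [-0.92, 2.1], [0.06, 2.66], [-1.3, 4.44], [0, 2.69], [-3.02, 3.02]. Speed limits (rad/s): [2.22, 2.22, 2.79, 3.14, 3.14, 3.14].

## Interface

Orientations are given as [roll, pitch, yaw] about the fixed x, y, z axes, in that order (R = Rz(yaw) Ry(pitch) Rx(roll)).
In Python, from rig import sense, grab_frame, camera_info, sign_off, tcp_to_tips gives the robot as it stands.
- The arm moves only by the shell command python3 -m creep 'ROWS' [FORCE]. ROWS is text: rows parted by semicolons, each of 5 numbers parted by spaces: the opening in per cent of the stroke, from 0 (shut) to 100 (fully open), then the shift along the tool's x, y, z in cm, then the turn about the tool's z in degrees. In form: fingers tx ty tz roll; .... A call has 1 to 20 rows; each row is the pose to reach, as a shift and turn from the pose measured when the call began, along the tool's axes at that moment; what a row does not reach only later rows make up. A row lasts 1/10 s, in which the tool goes at most 50 mm and 8.59 degrees, less where a joint would pass 70% of its speed; a pose out of reach is approached as far as the arm can. A call with a gripper value outside its range is refused whole. The fingers move at their own pace and stop on an object; FORCE is the grip in N (left out, the last holds). Time passes only in rows, so rows that repeat a pose let the fingers close. It gives the time, the measured TCP pose, the force and the opening at its end, in the units of the state.
- sense(): the state, without advancing time (a new reading comes with each control period).
- grab_frame(name): name is "side" or "top" or "wrist"; returns (picture, depth): 420x560x3 uint8, blue, green, red; 420x560 float32, mm along the optical axis (not along the pixel's ray), 0 where there is no reading.
- camera_info(name): a dict with "vertical_fov" (degrees; the focal length in pixels is half the picture's height over the tangent of half this angle, whatever the lens; pixels are square), "cx", "cy" (the principal point, pixels), "world_to_cam" (4x4, takes a point from world to camera coordinates). Camera axes: x right, y down, z forward; pixel columns grow to the right and rows downward; lengths in mm; the calibration is good to about 2 mm. A picture is of the moment at which its call begins: read the wrist's pose just before it. camera_info takes no time and is no camera call; for the wrist camera it gives the pose at the moment of the call.
- sign_off(): hands the job in, once; it reports no verdict.
The state is a dict: "clock": time; "qpos": joint angles; "qvel": joint speeds; "joint_efforts": joint torques, N m; "eef_pos": TCP position; "tcp_rot": TCP orientation; "contact_force": force on the tool from outside, world axes, zero at the start; "wrist_torque": the same for the moment, N m; "opening": opening from 0.0 (shut) to 1.0 (fully open).
Only numpy, scipy, OpenCV 4.12 (cv2) and the standard library are available. Lean on these libraries where they do the work, as an engineer would, in place of code of your own. Each camera call takes 0.05 s, during which the arm holds its last target.

## Working session

There is one attempt and no reset: what is moved stays moved. The work goes in short steps, Python scripts to look and compute and a shell command to move; the robot and the scene stay as the last step left them, time stands still between calls to the robot, and variables do not carry over. Pictures are saved under pics/ and viewed, and the job is handed in when it is done.

```bash
ls; mkdir -p pics; cat > h.py <<'E'
import numpy as np,cv2
from rig import *
def save(n,f):
    im,d=grab_frame(n); cv2.imwrite(f'pics/{f}.png',im); np.savez(f'pics/{f}.npz',im=im,d=d,**{k:v for k,v in camera_info(n).items()}); return im,d
def K(c): return 210/np.tan(np.radians(c['vertical_fov'])/2)
def ray(c,u,v):
    f=K(c); W=np.array(c['world_to_cam']); R=W[:3,:3];t=W[:3,3]
    o=-R.T@t; d=R.T@np.array([(u-c['cx'])/f,(v-c['cy'])/f,1.0]); return o,d
def onz(c,u,v,z):
    o,d=ray(c,u,v); return o+d*(z-o[2])/d[2]
def proj(c,p):
    W=np.array(c['world_to_cam']); q=W[:3,:3]@np.array(p)+W[:3,3]; f=K(c)
    return np.array([c['cx']+f*q[0]/q[2],c['cy']+f*q[1]/q[2]])
def cloud(c,d):
    f=K(c);v,u=np.mgrid[:420,:560]; W=np.array(c['world_to_cam'])
    P=np.stack([(u-c['cx'])/f*d,(v-c['cy'])/f*d,d],-1); return (P-W[:3,3])@W[:3,:3]
E
python3 - <<'E'
from h import *
s=sense(); print(s)
for n in['top','side','wrist']:
    save(n,n+'0'); print(n,camera_info(n))
E
```

```text
pics
{'clock': 0.0, 'qpos': array([ 1.28860287e+00,  3.53655403e-01,  1.63415892e+00,  2.21740007e-05,
        1.15515834e+00, -2.40159982e-03]), 'qvel': array([-6.76096339e-04, -1.77048102e-03,  2.19063680e-03,  6.23095029e-05,
        1.06184942e-03, -4.78572087e-04]), 'joint_efforts': array([ 3.16533449e-03, -6.05267000e+01, -3.42073345e+01,  3.25371839e-04,
        9.30694048e-03, -3.93612993e-05]), 'eef_pos': array([172.52868007, 600.467814  , 403.94636398]), 'tcp_rot': array([-3.14156907e+00,  1.37995673e-03,  1.29099552e+00]), 'contact_force': array([-0.41945502,  0.92484395, -0.37506982]), 'wrist_torque': array([ 0.03063428, -0.03865411, -0.01019321]), 'opening': 0.99954165502662}
top {'vertical_fov': 52.12487901359003, 'cx': 280.1446717103936, 'cy': 225.95715197248546, 'world_to_cam': array([[-2.60175648e-02, -9.99661293e-01, -6.21630760e-04,
         2.15456485e+01],
       [-9.97956405e-01,  2.60094868e-02, -5.83654093e-02,
         5.46383138e+02],
       [ 5.83618088e-02, -8.98165422e-04, -9.98295093e-01,
         1.44225255e+03],
       [ 0.00000000e+00,  0.00000000e+00
[... 247 characters left out ...]
 [-6.76956616e-02,  6.40693216e-01, -7.64806838e-01,
         9.77085475e+01],
       [ 7.09016706e-02, -7.61537910e-01, -6.44230522e-01,
         1.41071508e+03],
       [ 0.00000000e+00,  0.00000000e+00,  0.00000000e+00,
         1.00000000e+00]])}
wrist {'vertical_fov': 71.89374616937064, 'cx': 276.490164446123, 'cy': 207.95690006495204, 'world_to_cam': array([[ 2.76969803e-01,  9.60878352e-01, -7.21189425e-04,
        -6.25252379e+02],
       [ 9.17025507e-01, -2.64105071e-01,  2.98852355e-01,
        -3.90213646e+01],
       [ 2.86970289e-01, -8.34344272e-02, -9.54299088e-01,
         3.81080678e+02],
       [ 0.00000000e+00,  0.00000000e+00,  0.00000000e+00,
         1.00000000e+00]])}
```

View pics/top0.png

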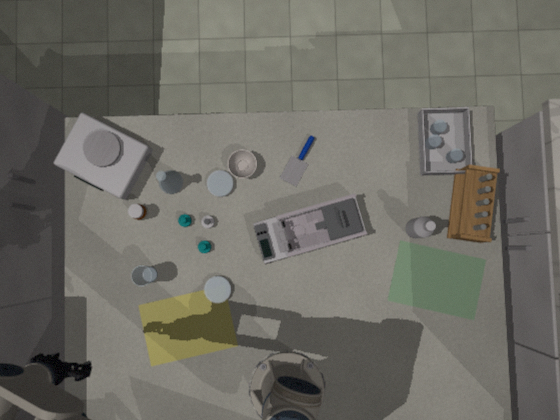

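View pics/side0.png

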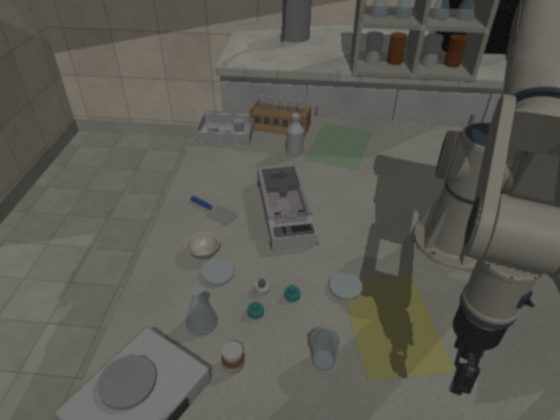

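View pics/wrist0.png

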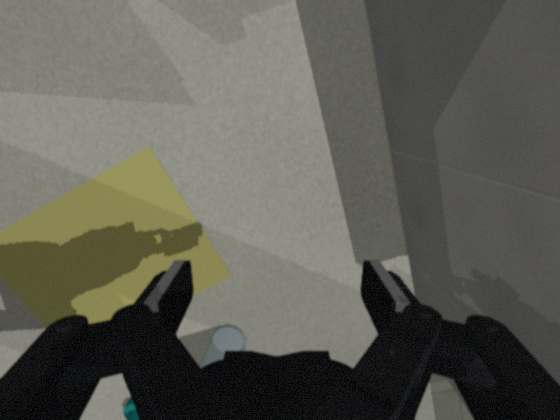

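Candidates for the cup: the white knobbed one at top (208,221) / side (262,287). The teal look-alikes are at top (186,221) and (205,246). The jar has no knob, at (138,211). I choose the white one and will check it in a close crop.

```bash
python3 - <<'E'
from h import *
im=cv2.imread('pics/top0.png')
a=cv2.resize(im[195:265,165:235],None,fx=8,fy=8,interpolation=cv2.INTER_CUBIC)
cv2.imwrite('pics/cropcup.png',a)
b=cv2.resize(im[185:275,245:375],None,fx=6,fy=6,interpolation=cv2.INTER_CUBIC)
cv2.imwrite('pics/cropan.png',b)
im=cv2.imread('pics/side0.png')
b=cv2.resize(im[155:305,225:345],None,fx=4,fy=4,interpolation=cv2.INTER_CUBIC)
cv2.imwrite('pics/cropside.png',b)
z=np.load('pics/top0.npz');c={k:z[k] for k in('vertical_fov','cx','cy','world_to_cam')}
P=cloud(c,z['d'])
for u,v in[(208,221),(186,221),(205,246),(290,235),(320,225),(345,215),(265,243),(240,200)]:print(u,v,P[v,u].round(1))
E
```

```text
208 221 [568.3 248.1  39.5]
186 221 [571.1 324.1  28. ]
205 246 [485.  259.1  41. ]
290 235 [514.9 -25.1  23.5]
320 225 [ 543.8 -123.8   61.5]
345 215 [ 575.  -207.8   57.6]
265 243 [489.4  58.5  62.2]
240 200 [640.7 143.1   1.3]
```

View pics/cropcup.png

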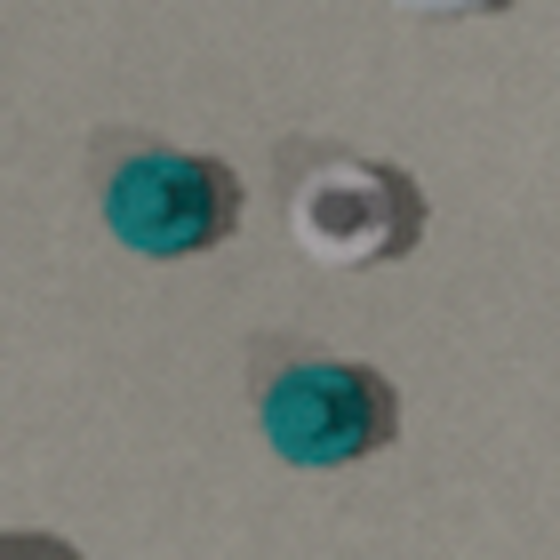

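View pics/cropan.png

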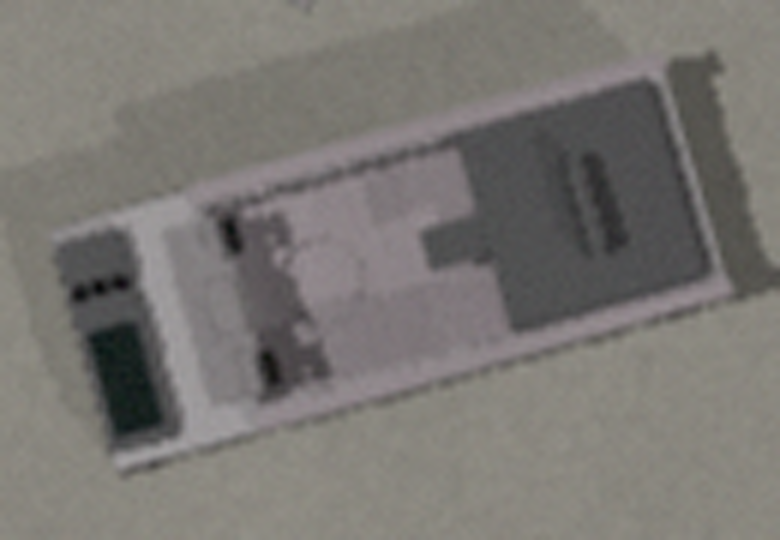

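View pics/cropside.png

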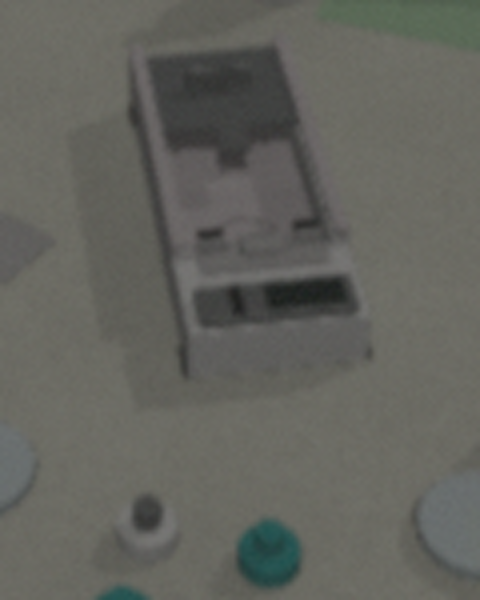

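```bash
python3 - <<'E'
from h import *
z=np.load('pics/top0.npz');c={k:z[k] for k in('vertical_fov','cx','cy','world_to_cam')}
P=cloud(c,z['d']);im=z['im']
print('knob',onz(c,165+343/8-.4,195+210/8-.4,36)); print('body',onz(c,165+343/8-.4,195+214/8-.4,18))
m=np.zeros((420,560),np.uint8); m[185:275,245:375]=255
# box rim corners at z=66 from crop (x/6+245)
C=[(55,235),(655,60),(735,290),(118,472)]
Q=[onz(c,245+x/6-.4,185+y/6-.4,64)[:2] for x,y in C]
for i in range(4): print(Q[i].round(1), np.linalg.norm(Q[i]-Q[(i+1)%4]).round(1), np.degrees(np.arctan2(*(Q[i]-Q[(i+1)%4])[::-1])).round(2))
mm=(P[...,2]>30)&(P[...,2]<95)&(m>0)
pts=P[mm][:,:2].astype(np.float32)
print(cv2.minAreaRect(pts))
# nest circle px crop approx (333,270)
print('nest', onz(c,245+333/6-.4,185+270/6-.4,20))
print('rib', onz(c,245+603/6-.4,185+203/6-.4,83))
E
```

```text
knob [569.07721926 250.39665537  36.        ]
body [568.72314537 253.45534687  18.        ]
[553.4  93.8] 343.3 104.81
[ 641.2 -238. ] 133.5 17.07
[ 513.6 -277.2] 351.4 -75.1
[423.2  62.4] 133.9 -166.44
((536.0131225585938, -89.72137451171875), (140.10203552246094, 352.5022888183594), 14.600967407226562)
nest [532.41539906 -59.88693122  20.        ]
rib [ 561.78342776 -203.82604909   83.        ]
```

```bash
cat >> h.py <<'E'
def Rt():
    from scipy.spatial.transform import Rotation as Ro
    s=sense(); return np.array(s['eef_pos']),Ro.from_euler('xyz',s['tcp_rot']).as_matrix()
def shift(target,yaw=None):
    p,R=Rt(); d=R.T@(np.array(target)-p)/10
    s=sense(); print('t',s['clock'],'p',p.round(1),'yaw',np.degrees(s['tcp_rot'][2]).round(2),'shift cm',d.round(2), '' if yaw is None else ('roll',((np.degrees(s['tcp_rot'][2])-yaw+180)%360-180).round(2)))
E
python3 - <<'E'
from h import *
p,R=Rt();c=camera_info('wrist');W=c['world_to_cam'];cp=-W[:3,:3].T@W[:3,3]
print('cam in tool',R.T@(cp-p), 'axis in tool',R.T@W[2,:3],'f',K(c))
shift([569,252,350],14.7)
E
```

```text
cam in tool [  0.78885907 -76.09015985  29.24291667] axis in tool [9.68086308e-05 2.98890697e-01 9.54287348e-01] f 289.60452744478414
t 0.15 p [172.5 600.5 404.1] yaw 73.97 shift cm [-22.55  47.73   5.43] ('roll', np.float64(59.27))
```

```bash
python3 -m creep '60 -22.5 47.7 5.4 59.3; 60 -22.5 47.7 5.4 59.3; 60 -22.5 47.7 5.4 59.3; 60 -22.5 47.7 5.4 59.3; 60 -22.5 47.7 5.4 59.3; 60 -22.5 47.7 5.4 59.3; 60 -22.5 47.7 5.4 59.3; 60 -22.5 47.7 5.4 59.3; 60 -22.5 47.7 5.4 59.3; 60 -22.5 47.7 5.4 59.3; 60 -22.5 47.7 5.4 59.3; 60 -22.5 47.7 5.4 59.3; 60 -22.5 47.7 5.4 59.3; 60 -22.5 47.7 5.4 59.3'
python3 - <<'E'
from h import *
save('wrist','w1'); shift([569,252,193],14.7)
E
```

```text
clock: 1.55
eef_pos: [568.1, 253.2, 350.3]
tcp_rot: [3.141, 0.001, 0.257]
contact_force: [-0.2, 0.7, -0.0]
opening: 0.598
t 1.6 p [568.  253.4 350.4] yaw 14.74 shift cm [ 0.08  0.15 15.74] ('roll', np.float64(0.04))
```

View pics/w1.png

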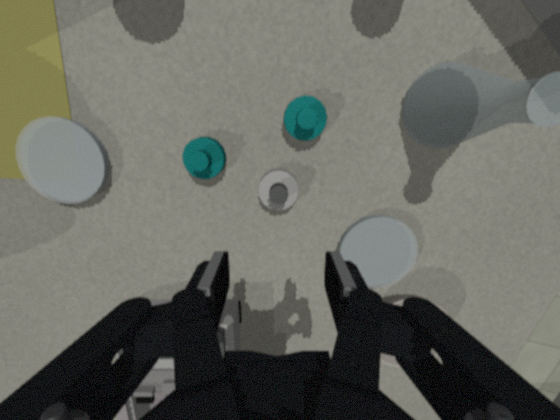

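```bash
python3 - <<'E'
from h import *
z=np.load('pics/w1.npz');c={k:z[k] for k in('vertical_fov','cx','cy','world_to_cam')}
im=z['im']
a=cv2.resize(im[160:225,245:310],None,fx=8,fy=8,interpolation=cv2.INTER_CUBIC)
cv2.imwrite('pics/w1c.png',a)
hsv=cv2.cvtColor(im,cv2.COLOR_BGR2HSV)
g=im.astype(int).mean(2); sub=g[160:225,245:310]; print(np.round(sub[::6,::6]).astype(int))
E
```

```text
[[127 128 129 135 129 128 125 129 124 128 126]
 [128 128 127 131 130 129 117 119 116 118 115]
 [127 126 129 133 119 146 146 123 121 119 116]
 [130 131 135 134 147 146 145 137 129 117 119]
 [129 132 129 147 146  69  69 137 133 117 115]
 [131 127 134 149 109  83  80  98 130 119 119]
 [128 132 128 143 109  81  77  99 145 119 128]
 [128 131 132 134 111  83  80 143 131 133 134]
 [129 136 128  89 101  99 103 109 126 133 132]
 [134 136 132 133 118  90 102 131 132 132 135]
 [129 134 133 131 132 128 129 130 133 131 134]]
```

View pics/w1c.png

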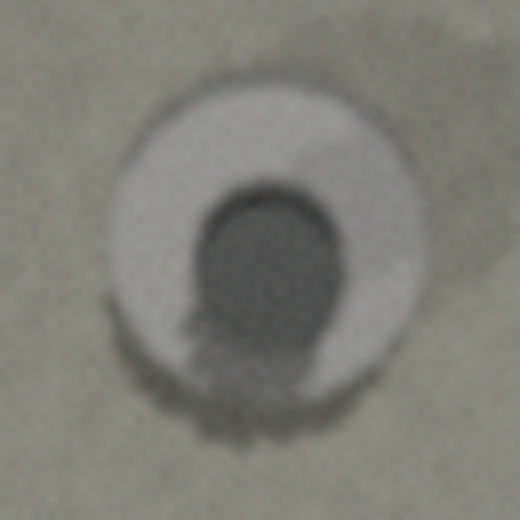

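```bash
python3 - <<'E'
from h import *
z=np.load('pics/w1.npz');c={k:z[k] for k in('vertical_fov','cx','cy','world_to_cam')}
f=lambda x,y:(245+(x+.5)/8-.5,160+(y+.5)/8-.5)
print(onz(c,*f(267,246),18),onz(c,*f(270,268),36))
P=cloud(c,z['d']);u,v=map(int,f(270,268));print(P[v-2:v+3,u-2:u+3].reshape(-1,3).mean(0))
E
```

```text
[569.32865732 255.53989069  18.        ] [569.22610309 257.16199283  36.        ]
[568.80186324 257.50615946  37.46188786]
```

```bash
python3 -m creep '60 0.15 -0.05 4.5 0; 60 0.15 -0.05 9 0;60 0.15 -0.05 9 0'
python3 - <<'E'
from h import *
save('wrist','w2'); shift([569,254.5,193],14.7)
z=np.load('pics/w2.npz');c={k:z[k] for k in('vertical_fov','cx','cy','world_to_cam')}
print(proj(c,[569,254,36]))
E
```

```text
clock: 1.9
eef_pos: [566.0, 254.2, 255.4]
tcp_rot: [3.139, 0.011, 0.259]
contact_force: [-0.3, -0.4, -1.1]
opening: 0.603
t 1.95 p [567.4 254.6 258.5] yaw 14.82 shift cm [0.19 0.04 6.55] ('roll', np.float64(0.12))
[279.63136542 230.78787205]
```

View pics/w2.png

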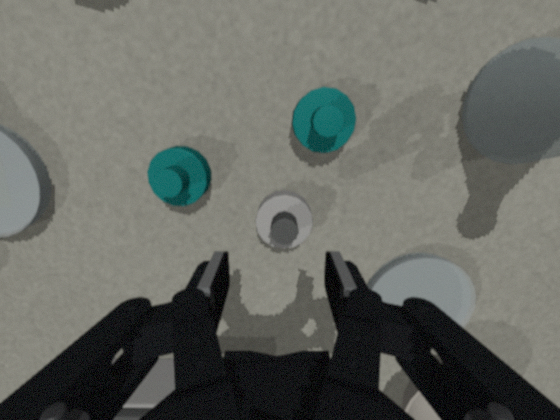

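```bash
python3 - <<'E'
from h import *
im,d=save('wrist','w3'); shift([569,254.5,193],14.7)
c=camera_info('wrist')
u0,v0=250,195
a=cv2.resize(im[v0:v0+70,u0:u0+70],None,fx=8,fy=8,interpolation=cv2.INTER_CUBIC)
cv2.imwrite('pics/w3c.png',a)
g=cv2.cvtColor(im,cv2.COLOR_BGR2GRAY)
m=((g<100)).astype(np.uint8); m[:, :u0]=0;m[:v0]=0;m[v0+60:]=0;m[:,u0+65:]=0
n,l,st,ce=cv2.connectedComponentsWithStats(m);print(st[1:],ce[1:])
P=cloud(c,d)
mm=(P[...,2]>31)&(P[...,2]<45);mm[:v0]=0;mm[v0+60:]=0;mm[:,:u0]=0;mm[:,u0+65:]=0
print(mm.sum(),P[mm].mean(0))
mm=(P[...,2]>12)&(P[...,2]<45);mm[:v0]=0;mm[v0+60:]=0;mm[:,:u0]=0;mm[:,u0+65:]=0
print(cv2.minEnclosingCircle(P[mm][:,:2].astype(np.float32)))
E
```

```text
t 2.0 p [568.7 255.  260.8] yaw 14.81 shift cm [0.04 0.05 6.78] ('roll', np.float64(0.11))
[[301 200   1   1   1]
 [258 203   1   1   1]
 [255 210  40  42 872]] [[301.         200.        ]
 [258.         203.        ]
 [279.28325688 229.89449541]]
639 [571.20100076 257.74372763  38.96787839]
((571.57763671875, 256.42425537109375), 21.9759464263916)
```

View pics/w3c.png

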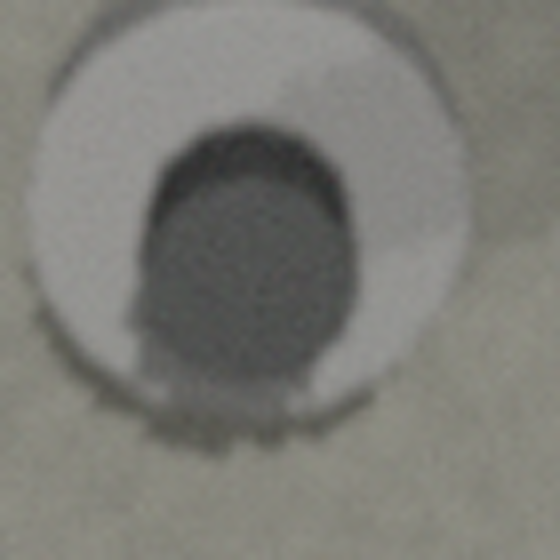

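```bash
python3 -m creep '60 0.18 -0.05 3 0; 60 0.18 -0.05 6 0; 60 0.18 -0.05 6.6 0; 60 0.18 -0.05 6.6 0; 60 0.18 -0.05 6.6 0'
python3 - <<'E'
from h import *
print(sense()['contact_force']); shift([570.3,256,193],14.7)
E
```

```text
clock: 2.5
eef_pos: [571.1, 256.4, 197.1]
tcp_rot: [3.141, -0.001, 0.259]
contact_force: [-0.5, 0.3, 0.1]
opening: 0.598
[-0.54363221  0.32911139  0.05514445]
t 2.5 p [571.1 256.4 197.1] yaw 14.82 shift cm [-0.08  0.02  0.41] ('roll', np.float64(0.12))
```

```bash
python3 -m creep '40 0 0 0.2 0; 10 0 0 0.2 0; 10 0 0 0.2 0; 10 0 0 0.2 0; 10 0 0 0.2 0; 10 0 0 0.2 0; 10 0 0 0.2 0' 25
python3 - <<'E'
from h import *
s=sense();print(s['contact_force'],s['opening']); 
im,d=save('wrist','w4')
shift([570.3,256,193],14.7)
E
```

```text
clock: 3.2
eef_pos: [571.6, 256.6, 196.5]
tcp_rot: [3.142, -0.002, 0.259]
contact_force: [-1.0, 0.0, 8.2]
opening: 0.221
[-1.02055291  0.03103036  8.20176852] 0.22092351563815835
t 3.25 p [571.5 256.6 196.5] yaw 14.81 shift cm [-0.14  0.02  0.35] ('roll', np.float64(0.11))
```

View pics/w4.png

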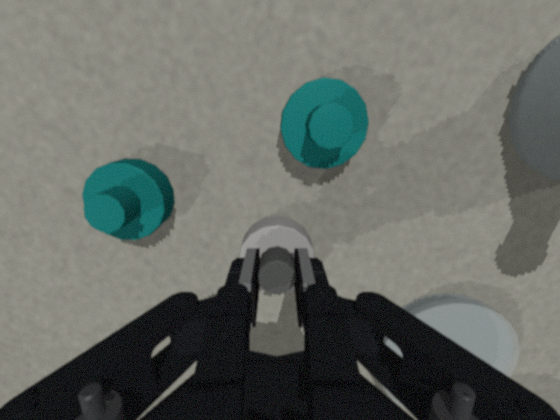

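```bash
python3 -m creep '10 0 0 -3 0; 10 0 0 -8 0; 10 0 0 -12 0; 10 0 0 -13.5 0; 10 0 0 -13.5 0' 40
python3 - <<'E'
from h import *
s=sense();print(s['contact_force'],s['opening']); 
shift([540,-95,340],14.7)
E
```

```text
clock: 3.75
eef_pos: [571.9, 256.8, 334.2]
tcp_rot: [-3.141, -0.007, 0.259]
contact_force: [0.6, -1.1, -1.2]
opening: 0.214
[ 0.57407727 -1.09849624 -1.19106361] 0.21409665502341177
t 3.75 p [571.9 256.8 334.2] yaw 14.81 shift cm [-12.07  33.19  -0.69] ('roll', np.float64(0.11))
```

```bash
python3 -m creep '10 -12 33.2 -0.7 0; 10 -12 33.2 -0.7 0; 10 -12 33.2 -0.7 0; 10 -12 33.2 -0.7 0; 10 -12 33.2 -0.7 0; 10 -12 33.2 -0.7 0; 10 -12 33.2 -0.7 0; 10 -12 33.2 -0.7 0; 10 -12 33.2 -0.7 0; 10 -12 33.2 -0.7 0; 10 -12 33.2 -0.7 0; 10 -12 33.2 -0.7 0'
python3 - <<'E'
from h import *
s=sense();print(s['contact_force'],s['opening']); 
im,d=save('wrist','w5')
shift([540,-95,340],14.7)
im,d=save('top','t5')
E
```

```text
clock: 4.95
eef_pos: [540.8, -93.6, 339.8]
tcp_rot: [-3.141, -0.007, 0.26]
contact_force: [-0.4, 0.2, -2.1]
opening: 0.213
[-0.40983991  0.23076559 -2.08615443] 0.2126888816717379
t 5.0 p [540.8 -93.7 339.9] yaw 14.92 shift cm [-0.11  0.1  -0.01] ('roll', np.float64(0.22))
```

View pics/w5.png

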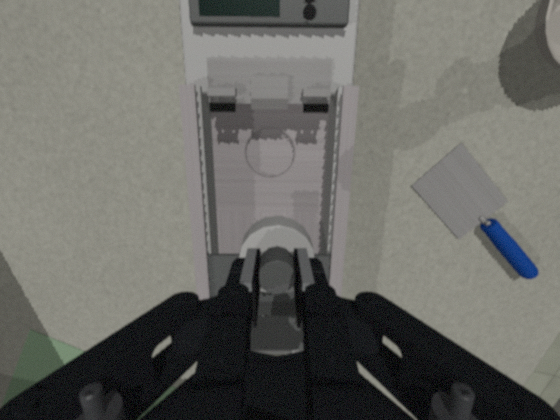

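```bash
python3 - <<'E'
from h import *
z=np.load('pics/w5.npz');im=z['im']
a=cv2.resize(im[60:210,170:370],None,fx=4,fy=4,interpolation=cv2.INTER_CUBIC)
cv2.imwrite('pics/w5c.png',a)
E
```

```text
(no output)
```

View pics/w5c.png

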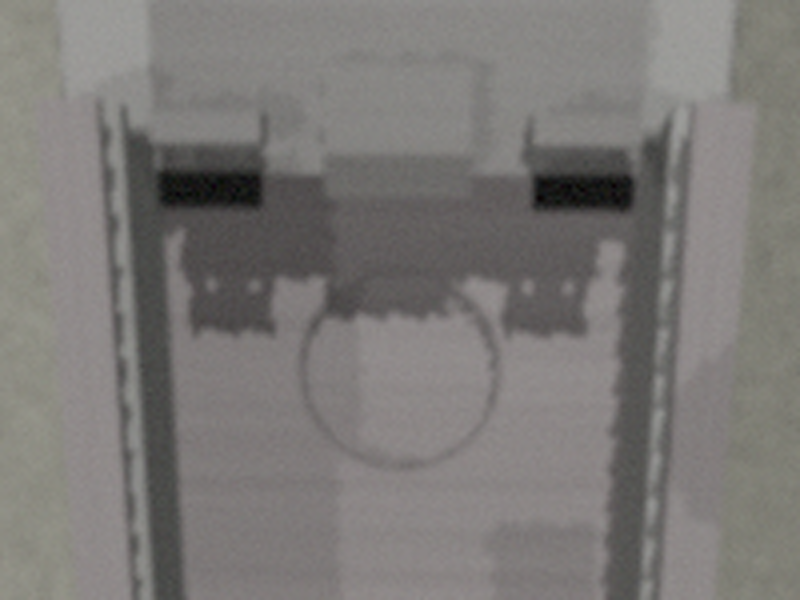

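```bash
python3 - <<'E'
from h import *
z=np.load('pics/w5.npz');c={k:z[k] for k in('vertical_fov','cx','cy','world_to_cam')}
f=lambda x,y:(170+(x+.5)/4-.5,60+(y+.5)/4-.5)
n=onz(c,*f(399.5,371),20);print('nest',n)
for x,y in[(301,371),(498,371),(399.5,275),(399.5,468)]:print(onz(c,*f(x,y),20))
L=[onz(c,*f(x,y),64) for x,y in[(101,110),(140,590),(690,110),(648,590)]]
for l in L:print(l)
a=(L[0]+L[2])/2;b=(L[1]+L[3])/2;print('axis',np.degrees(np.arctan2(a[1]-b[1],a[0]-b[0])),a,b)
P=cloud(c,z['d'])
for x,y in[(400,400),(80,300),(720,200),(400,100),(210,150),(400,180)]:
    u,v=map(int,f(x,y));print(x,y,P[v,u].round(1))
# held knob top
print('px of knob',proj(c,[540.8,-93.7,339.9-155]))
p,R=Rt();print(p)
E
```

```text
nest [525.49203845 -52.23193583  20.        ]
[501.8920076  -58.47769899  20.        ]
[549.11809011 -45.97928624  20.        ]
[519.75802565 -29.98679994  20.        ]
[531.57712577 -75.83906733  20.        ]
[455.3965542  -13.03488608  64.        ]
[ 481.15228336 -108.63467084   64.        ]
[567.72810808  16.85646647  64.        ]
[590.62224621 -79.81353163  64.        ]
axis 104.19947704704325 [511.56233114   1.91079019  64.        ] [535.88726478 -94.22410124  64.        ]
400 400 [526.7 -59.2  16.2]
80 300 [457.8 -49.3  67.2]
720 200 [577.5   2.4  67.6]
400 100 [511.1   4.7  58.7]
210 150 [475.8 -14.5  54.3]
400 180 [514.8  -9.9  57.2]
px of knob [273.05417431 280.81649491]
[540.82521121 -93.9219414  339.99708746]
```

```bash
python3 - <<'E'
from h import *
z=np.load('pics/w5.npz');im=z['im']
a=cv2.resize(im[210:310,230:330],None,fx=6,fy=6,interpolation=cv2.INTER_CUBIC)
cv2.imwrite('pics/w5d.png',a)
E
```

```text
(no output)
```

View pics/w5d.png

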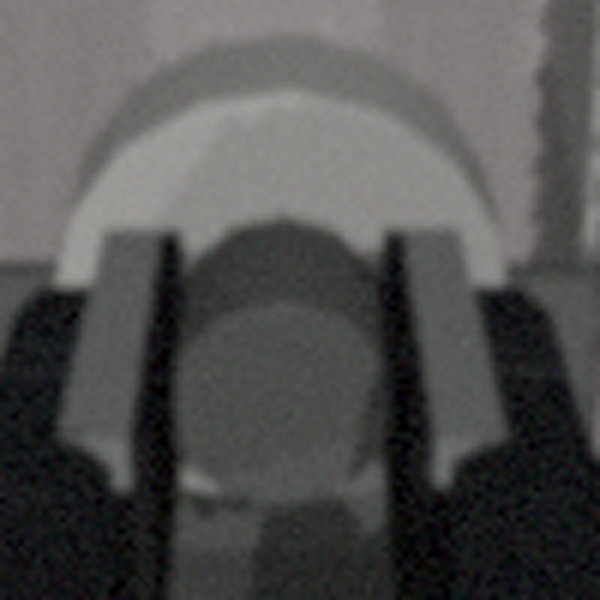

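```bash
python3 - <<'E'
from h import *
z=np.load('pics/w5.npz');c={k:z[k] for k in('vertical_fov','cx','cy','world_to_cam')}
f=lambda x,y:(230+(x+.5)/6-.5,210+(y+.5)/6-.5)
p,R=Rt()
for zz in(176,179.5,183):
  k=onz(c,*f(279,401),zz); print(zz,k,'knob in tool',R.T@(k-p), 'width',np.linalg.norm(onz(c,*f(173,401),zz)-onz(c,*f(385,401),zz)))
zz=161.5;k=onz(c,*f(283,90),zz); print('body edge',R.T@(k-p))
E
```

```text
176 [543.0127638 -96.0285247 176.       ] knob in tool [  0.44679255   2.72451845 164.00196691] width 18.590735622203617
179.5 [542.46423159 -94.02984865 179.5       ] knob in tool [  0.45469174   0.64930621 160.50353508] width 18.10776487490307
183 [541.91569937 -92.0311726  183.        ] knob in tool [  0.46259092  -1.42590603 157.00510324] width 17.624794127602513
body edge [  0.81369819 -20.89788891 178.52301417]
```

```bash
python3 -m creep '10 -0.3 -0.1 4 0.4; 10 -0.3 -0.1 6.8 0.4; 10 -0.3 -0.1 6.8 0.4; 10 -0.3 -0.1 6.8 0.4; 10 -0.3 -0.1 6.8 0.4; 10 -0.3 -0.1 6.8 0.4'
python3 - <<'E'
from h import *
im,d=save('wrist','w6')
print(sense()['opening']);shift([524.8,-51.6,270],14.4)
a=cv2.resize(im[60:310,160:400],None,fx=2.4,fy=2.4,interpolation=cv2.INTER_CUBIC)
cv2.imwrite('pics/w6c.png',a)
E
```

```text
clock: 5.65
eef_pos: [538.8, -93.6, 273.6]
tcp_rot: [3.141, -0.009, 0.253]
contact_force: [-0.2, 0.1, -1.4]
opening: 0.21
0.2083314061271377
t 5.7 p [538.7 -93.6 273.4] yaw 14.51 shift cm [-0.29 -4.42  0.33] ('roll', np.float64(0.11))
```

View pics/w6.png

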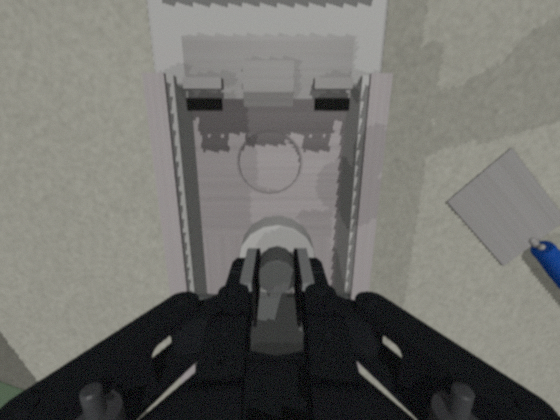

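View pics/w6c.png

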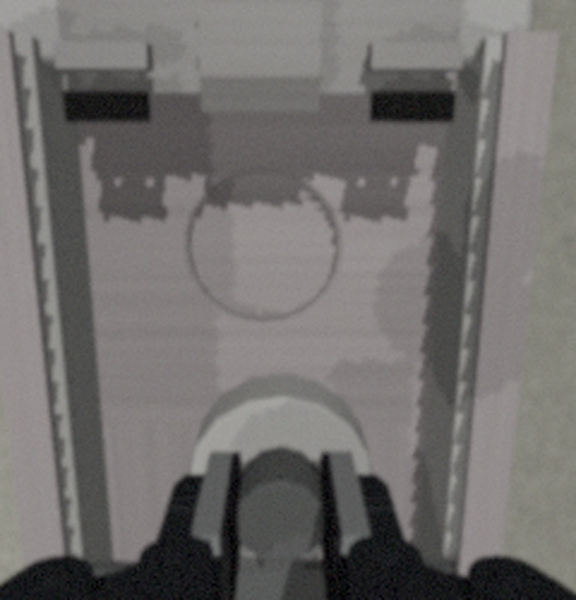

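```bash
python3 - <<'E'
from h import *
z=np.load('pics/w6.npz');c={k:z[k] for k in('vertical_fov','cx','cy','world_to_cam')}
f=lambda x,y:(160+(x+.5)/2.4-.5,60+(y+.5)/2.4-.5)
n=onz(c,*f(264,244.5),20);print('nest',n)
print(np.linalg.norm(onz(c,*f(188,244),20)-onz(c,*f(340,244),20)),np.linalg.norm(onz(c,*f(264,169),20)-onz(c,*f(264,320),20)))
L=[onz(c,*f(x,y),66) for x,y in[(36,40),(75,540),(484,40),(447,540)]]
a=(L[0]+L[2])/2;b=(L[1]+L[3])/2;d=a-b;print('axis',np.degrees(np.arctan2(d[1],d[0])),a,b)
n0=np.array([-d[1],d[0],0])/np.linalg.norm(d);print('nest offset from midline',(n-b)@n0)
p,R=Rt()
k=onz(c,160+279/2.4,60+520/2.4,p[2]-160.5);print('knob in tool',R.T@(k-p))
# stops front faces dark pads: top edge of pad, z62
for x,y in[(107,68),(412,68)]:
    q=onz(c,*f(x,y),62);print('post',(q-n)@d/np.linalg.norm(d)+10)
for x,y in[(262,80)]:
    q=onz(c,*f(x,y),58);print('ledge ramp top',(q-n)@d/np.linalg.norm(d)+10)
shift([n[0]-.7,n[1]+.6,230],14.4)
E
```

```text
nest [525.3870062  -51.29733751  20.        ]
48.88422017511475 48.52881272987092
axis 104.08625214734882 [511.93116191   1.6951739   66.        ] [ 544.6200993  -128.57722872   66.        ]
nest offset from midline -0.15379429893538926
knob in tool [  0.53179029   1.03754597 160.51156827]
post 58.654480858549434
post 59.19248767926927
ledge ramp top 56.505924324575425
t 5.7 p [538.7 -93.6 273.4] yaw 14.51 shift cm [-0.32 -4.51  4.33] ('roll', np.float64(0.11))
```

```bash
python3 -m creep '10 -0.32 -4.5 0 0; 10 -0.32 -4.5 0 0; 10 -0.32 -4.5 2 0; 10 -0.32 -4.5 4 0; 10 -0.32 -4.5 4.5 0; 10 -0.32 -4.5 4.5 0; 10 -0.32 -4.5 4.5 0'
python3 - <<'E'
from h import *
im,d=save('wrist','w7')
print(sense()['opening']);shift([524.7,-51.2,210.5],14.4)
E
```

```text
clock: 6.4
eef_pos: [525.2, -51.0, 229.2]
tcp_rot: [3.141, -0.01, 0.253]
contact_force: [-0.4, -0.5, -1.2]
opening: 0.212
0.20915847855946865
t 6.45 p [525.2 -51.  229.3] yaw 14.5 shift cm [-0.08  0.01  1.88] ('roll', np.float64(0.1))
```

View pics/w7.png

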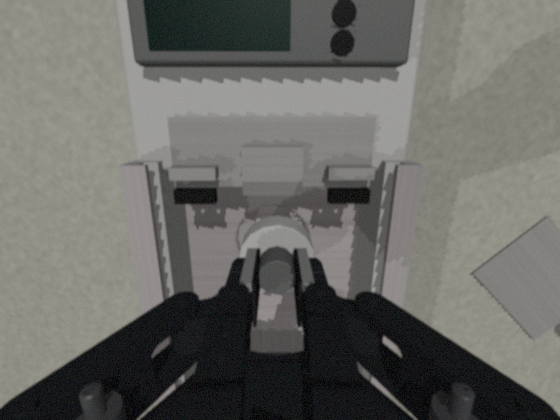

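```bash
python3 - <<'E'
from h import *
z=np.load('pics/w7.npz');c={k:z[k] for k in('vertical_fov','cx','cy','world_to_cam')};im=z['im']
a=cv2.resize(im[190:300,220:335],None,fx=5.2,fy=5.2,interpolation=cv2.INTER_CUBIC)
for i in range(0,360,4):
    t=np.radians(i); q=proj(c,[525.4+24*np.cos(t),-51.8+24*np.sin(t),20]); 
    cv2.circle(a,(int((q[0]-220+.5)*5.2),int((q[1]-190+.5)*5.2)),1,(0,0,255),-1)
cv2.imwrite('pics/w7c.png',a)
E
```

```text
(no output)
```

View pics/w7c.png

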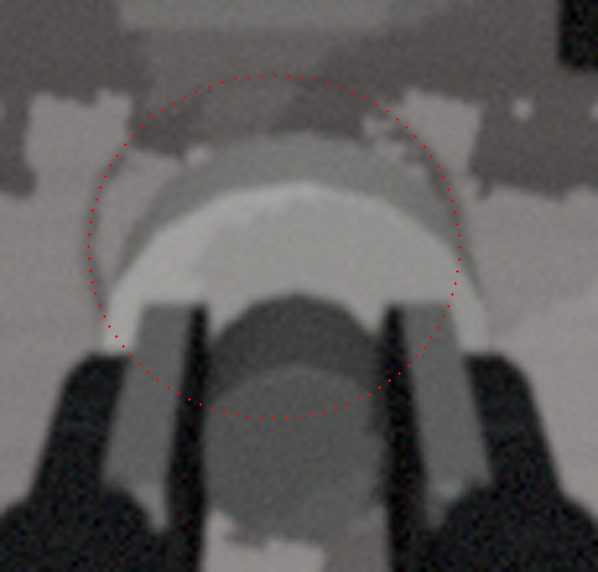

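```bash
python3 - <<'E'
from h import *
p,R=Rt(); print(R[:,2], sense()['tcp_rot'])
b=p+R@np.array([.5,.8,196.5]); print('cup bottom',b)
d=np.array([525.4,-51.8,14])-b; print('shift tool',R.T@d)
E
```

```text
[ 0.01026853  0.00194844 -0.99994538] [ 3.14090869 -0.01042954  0.25300644]
cup bottom [527.92012753 -51.22779789  32.83960568]
shift tool [-2.77947294 -0.08970855 18.81158374]
```

```bash
python3 -m creep '10 -0.28 0 0 0; 10 -0.28 0 0.5 0; 10 -0.28 0 1.0 0; 10 -0.28 0 1.0 0; 10 -0.28 0 1.0 0'
python3 - <<'E'
from h import *
im,d=save('wrist','w8');c=camera_info('wrist')
a=cv2.resize(im[190:300,220:335],None,fx=5.2,fy=5.2,interpolation=cv2.INTER_CUBIC)
for i in range(0,360,4):
    t=np.radians(i); q=proj(c,[525.4+24*np.cos(t),-51.8+24*np.sin(t),20]); 
    cv2.circle(a,(int((q[0]-220+.5)*5.2),int((q[1]-190+.5)*5.2)),1,(0,0,255),-1)
cv2.imwrite('pics/w8c.png',a)
p,R=Rt(); print(p,sense()['contact_force'])
b=p+R@np.array([.5,.8,196.5]); print('cup bottom',b)
d=np.array([525.4,-51.8,14])-b; print('shift tool',R.T@d)
E
```

```text
clock: 6.95
eef_pos: [522.5, -51.6, 219.0]
tcp_rot: [3.141, -0.01, 0.253]
contact_force: [0.1, 0.4, -2.1]
opening: 0.21
[522.61580549 -51.60317071 219.14417613] [ 0.01975948 -0.53869604 -1.3841178 ]
cup bottom [525.25469631 -51.85904959  22.65979817]
shift tool [ 0.06771614 -0.02556869  8.66091595]
```

View pics/w8c.png

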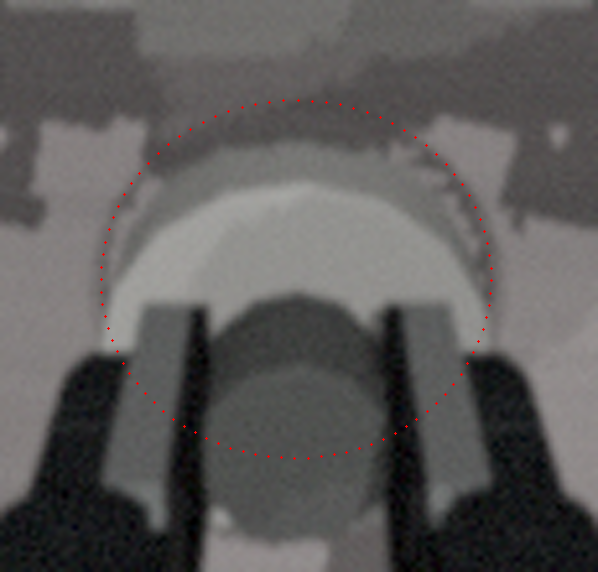

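```bash
python3 -m creep '10 0.01 0 0.3 0; 10 0.01 0 0.5 0; 10 0.01 0 0.7 0; 10 0.01 0 0.7 0;10 0.01 0 0.7 0'; python3 -m creep '10 0 0 0.15 0; 10 0 0 0.15 0; 10 0 0 0.15 0'
python3 - <<'E'
from h import *
print(sense()['contact_force'])
p,R=Rt();b=p+R@np.array([.5,.8,196.5]); print('cup bottom',b)
E
```

```text
clock: 7.5
eef_pos: [522.7, -51.6, 212.0]
tcp_rot: [3.141, -0.01, 0.253]
contact_force: [1.0, -0.0, -0.9]
opening: 0.211
clock: 7.8
eef_pos: [523.0, -51.6, 210.7]
tcp_rot: [3.141, -0.01, 0.253]
contact_force: [0.4, 0.9, 0.5]
opening: 0.215
[0.38581354 0.93047667 0.51297954]
cup bottom [525.67197727 -51.81757989  14.2466553 ]
```

```bash
python3 -m creep '10 0 0 0.05 0; 35 0 0 0.05 0; 50 0 0 0.05 0; 50 0 0 0.05 0; 50 0 0 0.05 0; 50 0 0 -3 0; 50 0 0 -8 0; 50 0 0 -8 0; 50 0 0 -8 0'
python3 - <<'E'
from h import *
im,d=save('wrist','w9');c=camera_info('wrist');print(sense()['contact_force'])
P=cloud(c,d)
m=(P[...,2]>42)&(P[...,2]<58)&(np.hypot(P[...,0]-525.4,P[...,1]+51.8)<25);print(m.sum(),P[m].mean(0),np.percentile(P[m][:,2],[10,50,90]))
E
```

```text
clock: 8.7
eef_pos: [522.5, -51.8, 291.9]
tcp_rot: [3.14, -0.013, 0.253]
contact_force: [-0.2, 0.2, 0.1]
opening: 0.501
[-1.24922995 -0.03976983 -0.81417471]
534 [524.02255195 -50.10917513  49.59427964] [47.87723731 50.08235271 50.84467819]
```

View pics/w9.png

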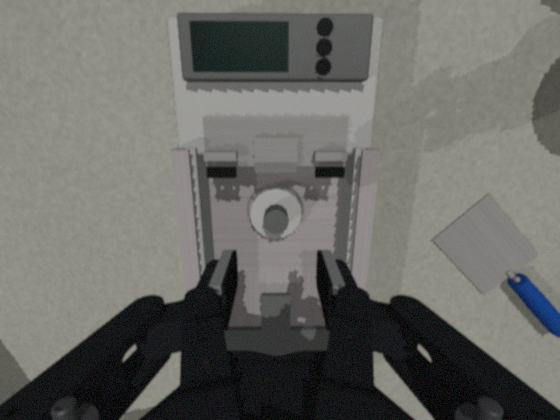

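```bash
python3 - <<'E'
from h import *
shift([568.7,-221.4,310],14.3)
E
```

```text
t 8.75 p [521.9 -51.7 290.7] yaw 14.5 shift cm [ 0.3  17.6  -1.92] ('roll', np.float64(0.2))
```

```bash
python3 -m creep '25 0 0 -2 0; 25 0.3 17.6 -2 0.2; 25 0.3 17.6 -2 0.2; 25 0.3 17.6 -2 0.2; 25 0.3 17.6 -2 0.2; 25 0.3 17.6 -2 0.2; 25 0.3 17.6 -2 0.2; 25 0.3 17.6 -2 0.2; 25 0.3 17.6 -2 0.2'
python3 - <<'E'
from h import *
im,d=save('wrist','w10');s=sense();print(s['contact_force'],s['opening'],s['eef_pos'],s['tcp_rot'])
E
```

```text
clock: 9.65
eef_pos: [568.3, -220.2, 310.3]
tcp_rot: [-3.141, -0.01, 0.251]
contact_force: [0.1, -0.4, 0.5]
opening: 0.248
[ 0.3855825  -0.03819731 -0.10165308] 0.2478338209836243 [ 568.45166353 -220.2710076   310.58965108] [ 3.14137514 -0.0101557   0.25085772]
```

View pics/w10.png

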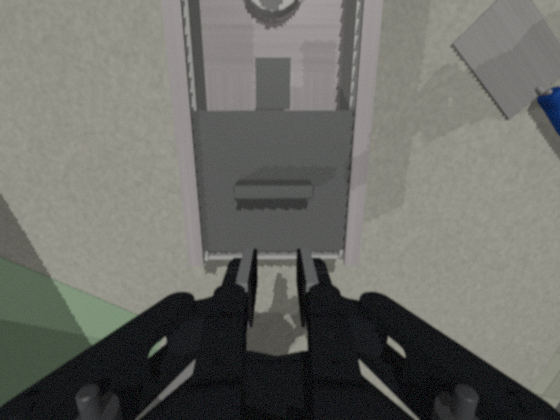

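```bash
python3 - <<'E'
from h import *
z=np.load('pics/w10.npz');c={k:z[k] for k in('vertical_fov','cx','cy','world_to_cam')};im=z['im']
a=cv2.resize(im[90:270,180:370],None,fx=4,fy=4,interpolation=cv2.INTER_CUBIC)[:,:760]
cv2.imwrite('pics/w10c.png',cv2.resize(a,None,fx=.83,fy=.83))
g=im[:,260:290].astype(int).mean((1,2)); print([(i,round(g[i])) for i in range(170,215)])
u=np.array([np.cos(np.radians(104.3)),np.sin(np.radians(104.3)),0]); O=np.array([525.4,-51.8,0])-10*u
print('O',O,'u',u)
for px in[(274,184),(274,191),(274,198),(235,191),(312,191)]:
    for zz in (83,):
        q=onz(c,*px,zz); print(px,q,'an x',(q-O)@u, 'an y',(q-O)@[-u[1],u[0],0])
q=onz(c,274,111,61);print('front edge',(q-O)@u);q=onz(c,272,254,66);print('rear edge',(q-O)@u)
p,R=Rt(); t=p+R@[0,0,178];print('tip',t,'an x',(t-O)@u,'an y',(t-O)@[-u[1],u[0],0])
E
```

```text
[(170, 80), (171, 80), (172, 81), (173, 81), (174, 80), (175, 81), (176, 80), (177, 80), (178, 78), (179, 73), (180, 67), (181, 64), (182, 63), (183, 64), (184, 66), (185, 75), (186, 85), (187, 89), (188, 91), (189, 90), (190, 90), (191, 89), (192, 90), (193, 89), (194, 88), (195, 88), (196, 86), (197, 81), (198, 72), (199, 62), (200, 57), (201, 57), (202, 57), (203, 57), (204, 56), (205, 57), (206, 56), (207, 60), (208, 65), (209, 76), (210, 84), (211, 88), (212, 88), (213, 88), (214, 88)]
O [527.86999013 -61.49015731   0.        ] u [-0.24699901  0.96901573  0.        ]
(274, 184) [ 561.59331424 -188.56825665   83.        ] an x -131.47030513174136 an y -1.2902665030946758
(274, 191) [ 562.82722043 -193.4533782    83.        ] an x -136.50883837821468 an y -1.2793208190449163
(274, 198) [ 564.07961303 -198.4116887    83.        ] an x -141.62285899212281 an y -1.2682111466213604
(235, 191) [ 536.21992717 -200.17605279   83.        ] an x -136.4512406494688 an y 26.164058907062785
(312, 191) [ 588.82317093 -186.88516721   83.        ] an x -136.56511271212315 an y -28.092147434112945
front edge -82.61266377037859
rear edge -193.9107025732373
tip [ 570.21237773 -219.85978271  132.59883452] an x -163.92118632163425 an y -1.913298570620006
```

View pics/w10c.png

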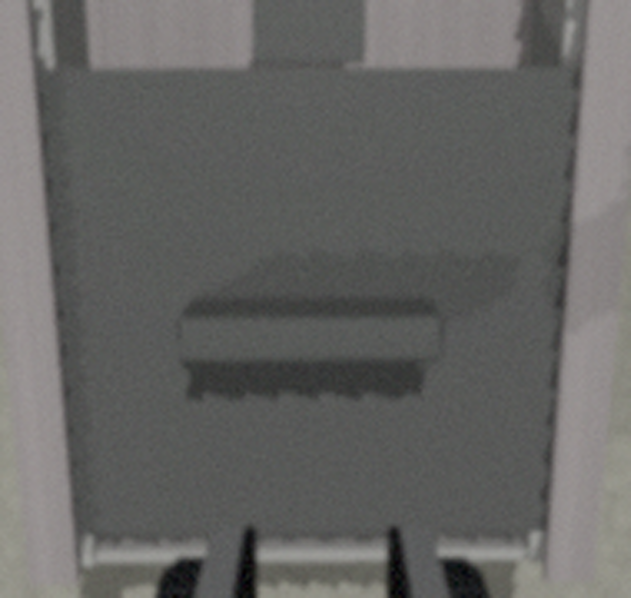

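```bash
python3 -m creep '25 -0.05 0.1 3 0; 25 -0.05 0.1 5.5 0; 25 -0.05 0.1 6.4 0; 25 -0.05 0.1 6.4 0; 25 -0.05 0.1 6.4 0;25 -0.05 0.1 6.4 0'
cat > st.py <<'E'
from h import *
u=np.array([-0.24699901,0.96901573,0.]); O=np.array([527.87,-61.49,0]);w=np.array([-u[1],u[0],0])
s=sense();p,R=Rt();t=p+R@[0,0,178];F=np.array(s['contact_force'])
print('t %.2f tip x %.2f y %.2f z %.2f tcpz %.2f | F along %.2f lat %.2f z %.2f | open %.3f'%(s['clock'],(t-O)@u,(t-O)@w,t[2],p[2],F@u,F@w,F[2],s['opening']))
E
python3 st.py
```

```text
clock: 10.3
eef_pos: [569.4, -221.3, 247.9]
tcp_rot: [3.14, -0.012, 0.251]
contact_force: [0.5, -0.2, 0.9]
opening: 0.249
t 10.30 tip x -165.38 y -2.87 z 69.94 tcpz 247.92 | F along -0.35 lat -0.38 z 0.93 | open 0.249
```

```bash
python3 -m creep '25 0.1 0 0.25 0; 25 0.1 -0.4 0.25 0; 25 0.1 -0.7 0.25 0; 25 0.1 -0.8 0.25 0;25 0.1 -0.8 0.25 0'
python3 st.py; python3 -m creep '25 0 -0.2 0 0; 25 0 -0.4 0 0; 25 0 -0.6 0 0; 25 0 -0.6 0 0'; python3 st.py
```

```text
clock: 10.8
eef_pos: [568.4, -213.1, 245.5]
tcp_rot: [3.14, -0.012, 0.251]
contact_force: [0.0, -0.7, 0.3]
opening: 0.247
t 10.80 tip x -157.13 y -3.93 z 67.54 tcpz 245.52 | F along -0.64 lat 0.12 z 0.34 | open 0.247
clock: 11.2
eef_pos: [566.8, -207.0, 245.5]
tcp_rot: [3.14, -0.012, 0.251]
contact_force: [0.7, -0.2, 0.1]
opening: 0.248
t 11.20 tip x -150.86 y -3.87 z 67.48 tcpz 245.47 | F along -0.40 lat -0.66 z 0.08 | open 0.248
```

```bash
python3 -m creep '25 -0.2 -0.2 0 0; 25 -0.2 -0.4 0 0; 25 -0.2 -0.6 0 0; 25 -0.2 -0.8 0 0; 25 -0.2 -1.0 0 0; 25 -0.2 -1.2 0 0'; python3 st.py; python3 -m creep '25 0 -0.2 0 0; 25 0 -0.4 0 0; 25 0 -0.6 0 0; 25 0 -0.8 0 0; 25 0 -1.0 0 0; 25 0 -1.2 0 0'; python3 st.py
```

```text
clock: 11.8
eef_pos: [561.9, -195.7, 245.5]
tcp_rot: [3.14, -0.012, 0.251]
contact_force: [0.5, -1.8, 1.0]
opening: 0.249
t 11.80 tip x -138.71 y -1.88 z 67.48 tcpz 245.47 | F along -1.86 lat -0.03 z 1.04 | open 0.249
clock: 12.4
eef_pos: [558.9, -183.9, 245.5]
tcp_rot: [3.14, -0.012, 0.252]
contact_force: [1.1, -0.2, -0.2]
opening: 0.25
t 12.40 tip x -126.56 y -1.88 z 67.49 tcpz 245.48 | F along -0.47 lat -1.02 z -0.25 | open 0.250
```

```bash
python3 - <<'E'
from h import *
im,d=save('wrist','w11')
E
```

```text
(no output)
```

View pics/w11.png

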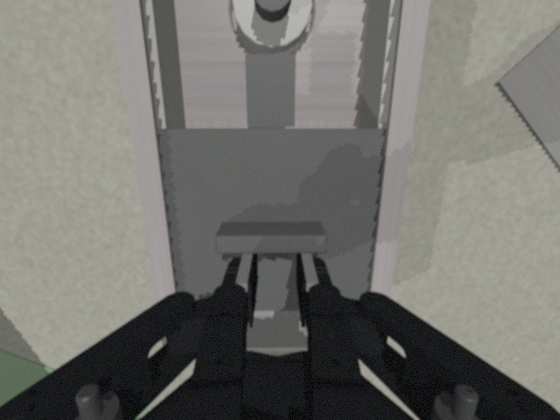

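```bash
cat > cov.py <<'E'
import sys
from h import *
u=np.array([-0.24699901,0.96901573,0.]); O=np.array([527.87,-61.49,0]);w=np.array([-u[1],u[0],0])
n,col,row=sys.argv[1],float(sys.argv[2]),float(sys.argv[3])
z=np.load(f'pics/{n}.npz');c={k:z[k] for k in('vertical_fov','cx','cy','world_to_cam')}
q=onz(c,col,row,float(sys.argv[4]));print('an x',(q-O)@u,'y',(q-O)@w)
E
python3 cov.py w11 330 128 61;python3 cov.py w11 272 243 83; python3 cov.py w11 272 254 83; python3 st.py
```

```text
an x -54.56876647658026 y -30.185399394650155
an x -109.36292010045193 y -0.0392317411863343
an x -115.44106284277508 y -0.0175929386454105
t 12.45 tip x -126.30 y -1.82 z 67.48 tcpz 245.46 | F along 0.56 lat 0.14 z -0.39 | open 0.252
```

```bash
python3 -m creep '25 0 -0.3 0 0; 25 0 -0.6 0 0; 25 0 -0.9 0 0; 25 0 -1.2 0 0; 25 0 -1.5 0 0; 25 0 -1.8 0 0; 25 0 -2.1 0 0; 25 0 -2.4 0 0; 25 0 -2.7 0 0;25 0 -3.0 0 0'; python3 st.py;  python3 -m creep '25 0 -0.3 0 0; 25 0 -0.6 0 0; 25 0 -0.9 0 0; 25 0 -1.2 0 0; 25 0 -1.5 0 0; 25 0 -1.8 0 0; 25 0 -2.1 0 0; 25 0 -2.4 0 0; 25 0 -2.7 0 0;25 0 -3.0 0 0'; python3 st.py; python3 - <<'E'
from h import *
im,d=save('wrist','w12')
E
```

```text
clock: 13.45
eef_pos: [551.3, -154.4, 245.5]
tcp_rot: [3.14, -0.012, 0.252]
contact_force: [0.0, 0.1, 0.9]
opening: 0.249
t 13.45 tip x -96.08 y -1.80 z 67.46 tcpz 245.45 | F along 0.08 lat -0.05 z 0.93 | open 0.249
clock: 14.45
eef_pos: [543.8, -125.2, 245.4]
tcp_rot: [3.14, -0.012, 0.252]
contact_force: [0.6, -1.8, 1.2]
opening: 0.25
t 14.45 tip x -65.85 y -1.77 z 67.44 tcpz 245.43 | F along -1.92 lat -0.09 z 1.22 | open 0.250
```

View pics/w12.png

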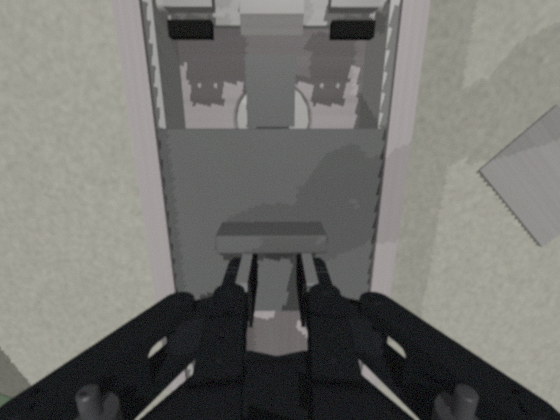

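```bash
for a in "192 20 62" "352 20 62" "192 38 50" "272 33 54" "330 128 61" "270 27 61"; do echo $a; python3 cov.py w12 $a; done
```

```text
192 20 62
an x 54.40180192327158 y 36.77686346189937
352 20 62
an x 54.719440490971216 y -37.308999220583196
192 38 50
an x 49.794890474196116 y 40.36575641138999
272 33 54
an x 51.2063732738703 y -0.12551200872786467
330 128 61
an x 6.3083037817319445 y -29.999514401814235
270 27 61
an x 51.97579761054461 y 0.7860831626905719
```

```bash
python3 -m creep '25 0 -0.2 0 0; 25 0 -0.4 0 0; 25 0 -0.6 0 0; 25 0 -0.8 0 0; 25 0 -1.0 0 0; 25 0 -1.2 0 0; 25 0 -1.4 0 0;25 0 -1.5 0 0'; python3 st.py;  for i in 1; do python3 -m creep '25 0 -0.1 0 0; 25 0 -0.2 0 0; 25 0 -0.3 0 0'; python3 st.py; done
```

```text
clock: 15.3
eef_pos: [540.1, -110.4, 245.6]
tcp_rot: [3.14, -0.012, 0.252]
contact_force: [0.5, -4.2, 2.8]
opening: 0.25
t 15.30 tip x -50.69 y -1.91 z 67.59 tcpz 245.58 | F along -4.18 lat 0.54 z 2.80 | open 0.250
clock: 15.6
eef_pos: [539.6, -107.6, 245.8]
tcp_rot: [3.139, -0.013, 0.252]
contact_force: [1.0, -6.6, 3.5]
opening: 0.251
t 15.60 tip x -48.05 y -2.25 z 67.82 tcpz 245.80 | F along -6.61 lat 0.63 z 3.53 | open 0.251
```

```bash
python3 -m creep '25 0 -0.1 0 0; 25 0 -0.2 0 0; 25 0 -0.3 0 0'|grep force; python3 st.py
```

```text
contact_force: [1.0, -5.6, 2.6]
t 15.90 tip x -45.49 y -2.57 z 68.02 tcpz 246.01 | F along -5.70 lat 0.42 z 2.58 | open 0.252
```

```bash
python3 -m creep '25 0 -0.1 0.03 0; 25 0 -0.2 0.03 0; 25 0 -0.3 0.03 0; 25 0 -0.4 0.03 0'|grep force; python3 st.py;python3 -m creep '25 0 -0.1 0 0; 25 0 -0.2 0 0; 25 0 -0.3 0 0'|grep force; python3 st.py
```

```text
contact_force: [1.0, -2.6, 3.1]
t 16.30 tip x -41.42 y -2.66 z 67.78 tcpz 245.76 | F along -2.78 lat -0.32 z 3.09 | open 0.254
contact_force: [0.7, -4.1, 3.8]
t 16.60 tip x -38.27 y -2.66 z 67.77 tcpz 245.75 | F along -4.13 lat 0.32 z 3.79 | open 0.251
```

```bash
for r in 1; do python3 -m creep '25 0 -0.1 0 0; 25 0 -0.2 0 0; 25 0 -0.3 0 0; 25 0 -0.4 0 0'|grep force; python3 st.py;python3 -m creep '25 0 -0.1 0 0; 25 0 -0.2 0 0; 25 0 -0.3 0 0'|grep force; python3 st.py; done
```

```text
contact_force: [0.8, -3.9, 3.4]
t 17.00 tip x -34.24 y -2.67 z 67.78 tcpz 245.76 | F along -3.95 lat 0.13 z 3.38 | open 0.251
contact_force: [1.0, -3.2, 2.5]
t 17.30 tip x -31.14 y -2.63 z 67.75 tcpz 245.73 | F along -3.32 lat -0.24 z 2.51 | open 0.248
```

Now half-millimetre steps, stopping as soon as the force changes.

```bash
python3 -m creep '25 0 -0.05 0 0; 25 0 -0.1 0 0; 25 0 -0.15 0 0'|grep force; python3 st.py
```

```text
contact_force: [1.0, -3.4, 2.8]
t 17.60 tip x -29.58 y -2.62 z 67.73 tcpz 245.71 | F along -3.56 lat -0.12 z 2.77 | open 0.255
```

```bash
python3 -m creep '25 0 -0.05 0 0; 25 0 -0.1 0 0; 25 0 -0.15 0 0'|grep force; python3 st.py
```

```text
contact_force: [1.7, -3.9, 2.4]
t 17.90 tip x -28.06 y -2.60 z 67.73 tcpz 245.71 | F along -4.23 lat -0.68 z 2.45 | open 0.255
```

```bash
python3 -m creep '25 0 -0.05 0 0; 25 0 -0.1 0 0'|grep force; python3 st.py
```

```text
contact_force: [1.5, -2.9, 2.1]
t 18.10 tip x -26.90 y -2.52 z 67.65 tcpz 245.63 | F along -3.13 lat -0.72 z 2.09 | open 0.250
```

```bash
python3 -m creep '25 0 -0.05 0 0; 25 0 -0.05 0 0'|grep force; python3 st.py
```

```text
contact_force: [1.0, -0.6, 1.0]
t 18.30 tip x -25.92 y -2.24 z 67.40 tcpz 245.39 | F along -0.84 lat -0.86 z 1.01 | open 0.252
```

```bash
python3 -m creep '25 0 -0.05 0 0; 25 0 -0.05 0 0'|grep force; python3 st.py
```

```text
contact_force: [0.3, -0.2, -0.1]
t 18.50 tip x -24.88 y -1.70 z 67.07 tcpz 245.05 | F along -0.22 lat -0.22 z -0.08 | open 0.249
```

```bash
python3 -m creep '25 0 -0.05 0 0; 25 0 -0.05 0 0'|grep force; python3 st.py
```

```text
contact_force: [0.6, -1.8, -0.8]
t 18.70 tip x -24.34 y -1.61 z 66.98 tcpz 244.97 | F along -1.87 lat -0.14 z -0.76 | open 0.248
```

```bash
python3 -m creep '25 0 -0.04 0 0; 25 0 -0.04 0 0'|grep force; python3 st.py; python3 - <<'E'
from h import *
im,d=save('wrist','w13')
E
```

```text
contact_force: [-0.7, -2.9, 0.0]
t 18.90 tip x -24.16 y -1.63 z 67.00 tcpz 244.99 | F along -2.67 lat 1.42 z 0.03 | open 0.251
```

View pics/w13.png

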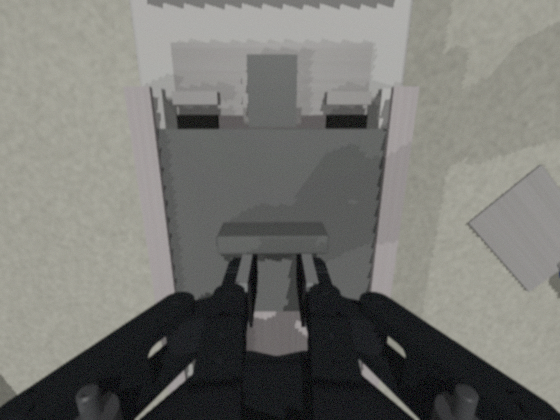

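```bash
python3 -m creep '25 0 -0.05 0 0; 25 0 -0.05 0 0; 25 0 -0.05 0 0'|grep force; python3 st.py; python3 cov.py w13 330 128 61; python3 cov.py w13 272 56 61;python3 cov.py w13 198 104 62
```

```text
contact_force: [0.2, -5.7, 1.8]
t 19.25 tip x -24.01 y -1.68 z 67.13 tcpz 245.12 | F along -5.55 lat 1.18 z 1.76 | open 0.252
an x 47.59689875814724 y -29.85110301787872
an x 80.91828574409112 y -0.02902652709681584
an x 59.09133435320886 y 36.89608730485401
```

```bash
python3 -m creep '25 0 0.1 0 0; 25 0 0.4 0 0; 25 0 0.8 0 0; 25 0 1.0 0 0; 25 0 1.0 0 0'; python3 st.py; python3 -m creep '25 0 0 -3 0; 25 0 0 -7 0; 25 0 0 -10 0; 25 0 0 -10 0; 25 0 0 -10 0; 25 0 0 -10 0'; python3 st.py; python3 - <<'E'
from h import *
im,d=save('wrist','w14');c=camera_info('wrist')
save('side','s14');save('top','t14')
u=np.array([-0.24699901,0.96901573,0.]); O=np.array([527.87,-61.49,0]);w=np.array([-u[1],u[0],0])
P=cloud(c,d);Q=np.stack([(P-O)@u,(P-O)@w,P[...,2]],-1)
for x in range(30,84,4):
    m=(abs(Q[...,0]-x)<2)&(abs(Q[...,1])<9); m2=(abs(Q[...,0]-x)<2)&(abs(abs(Q[...,1])-25)<5)
    print(x,m.sum(),np.median(Q[m][:,2]).round(2) if m.any() else None, np.median(Q[m2][:,2]).round(2) if m2.any() else None)
E
```

```text
clock: 19.75
eef_pos: [535.8, -94.4, 245.1]
tcp_rot: [3.139, -0.012, 0.252]
contact_force: [0.1, -0.1, 0.1]
opening: 0.25
t 19.75 tip x -34.25 y -1.68 z 67.09 tcpz 245.08 | F along -0.13 lat -0.10 z 0.10 | open 0.250
clock: 20.35
eef_pos: [534.1, -94.4, 344.0]
tcp_rot: [3.14, -0.01, 0.252]
contact_force: [-1.0, -0.3, -0.1]
opening: 0.251
t 20.35 tip x -33.63 y 0.29 z 165.99 tcpz 343.98 | F along -0.06 lat 1.01 z -0.13 | open 0.251
30 103 62.25 62.18
34 105 62.12 62.32
38 105 62.26 62.24
42 1068 314.41 62.24
46 105 62.29 62.2
50 107 63.0 21.52
54 132 63.21 22.25
58 113 63.24 54.26
62 115 63.11 54.87
66 124 63.24 54.45
70 128 63.1 54.35
74 120 63.05 54.23
78 132 63.18 54.29
82 83 62.2 54.43
```

View pics/w14.png

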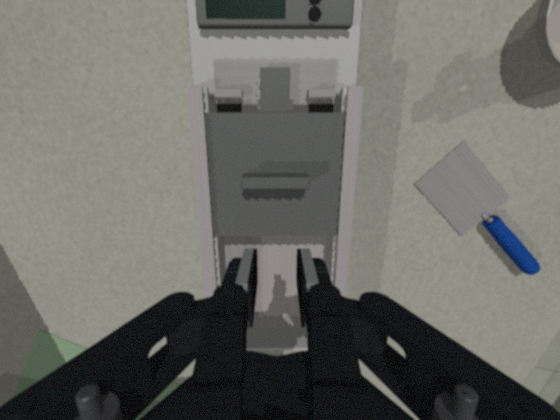

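View pics/s14.png

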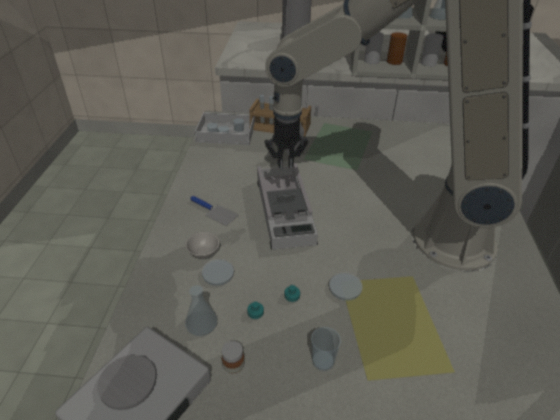

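The depth profile along the tab is flat, at 63.0–63.2 mm with no rise at the tip, so it has relaxed behind the ledge. The cover stayed at the stops when the fingers drew back, and the arm is clear at 0 N.

```bash
python3 - <<'E'
from h import *
print(sense()['clock']);sign_off()
E
```

```text
20.5
the job is handed in; nothing more can be done
```

The white sample cup is seated in the nest and the cover is closed with its tab past the ledge. I handed the job in at 20.5 s with the arm clear.

- **Cup:** I gripped it by the knob and lowered it into the nest. On the way I found a small tool tilt that would have put the cup 2.8 mm off, and corrected for it. After release the knob top measured about 50 mm above the bench, as it should when seated.
- **Cover:** I pushed it from behind the rib with the fingers. Readings, taken between short moves, were up to 6.6 N on the ramp and 3–4 N on the flat top. The force then dropped to near zero (the snap), about 26 mm after the first rise. About 2 mm further on, the rubber stops pushed back at up to 5.6 N. The highest reading was 6.6 N, well under 15 N.
- **Last checks:** The tab's height was flat along its length, so it was no longer bent. The fingers came away with no force on them. The side picture showed the other things where they had been. I judged the latch from force, position and tab height only, without a pull test.
- **Disagreement:** The top camera placed the nest 3–8 mm away from the wrist camera's estimate. I used the wrist camera, and the cup went in without resistance.

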